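Load two rolls of blue tape onto the spindle of a desk tape holder

ROBOT

A 6-joint arm with a two-finger parallel gripper is mounted at the origin on the work surface. World frame = base frame: x ahead of the robot, y to its left, z up, the work surface at z = 0. Lengths are in m, angles in rad, forces in N, time in s.
With the tool pointing down it reaches from about 0.3 to 0.95 m from the base axis. Payload 3.1 kg.
Tool frame: the origin (TCP) lies between the finger pads; the fingertips stand 17 mm ahead of it and the grasp point (between the pads) lies 2 mm behind it; z points along the fingers, y is the line along which they close (so a half turn about z gives the same grasp; the last joint's range is limited). The gripper opens to 85 mm and grips with 20 to 120 N. Pads are 22 mm wide; open, the fingers measure 114 mm over their backs; the gripper's body (76 mm by 85 mm) begins 54 mm behind the grasp point. The pads swing forward as they close: fully open they stand 13 mm farther back than shut.
Start: joints at [1.075, 0.308, 1.634, -0, 1.2, -0.07], TCP at [0.258, 0.569, 0.248] pointing down, gripper open.
Joint ranges: [-3.06, 3.06], [-0.79, 1.96], [0.05, 2.63], [-1.19, 4.34], [0.05, 2.64], [-2.94, 2.94]. Speed limits (rad/s): [2.79, 2.79, 3.14, 3.14, 3.14, 3.14].

INTERFACE

Orientations are given as a unit quaternion [w, x, y, z].
In Python, from plant import read_state, camera, calibration, hand_in gives the robot as it stands.
- The arm moves only by the tool send_rows, never from a script. Its argument "motion" is one flat list of numbers, 7 for each row, row after row: the turn, a rotation vector about the tool's x, y, z in rad, then the shift along the tool's x, y, z in mm, then the finger opening in mm, from 0 to 85.4. In form: [wx, wy, wz, dx, dy, dz, claw, wx, wy, wz, dx, dy, dz, claw, ...]. A call has 1 to 20 rows; each row shifts and turns the commanded pose from where the row before left it, along the tool's axes as they then stand; what a row does not reach is not made up. A row lasts 1/12 s, in which the tool goes at most 41.7 mm and 7.16 degrees, less where a joint would pass 70% of its speed; a pose out of reach is approached as far as the arm can. A call is refused whole if a number of a shift passes 41.7 or a number of a turn 0.125, either way. A call with a gripper value outside its range is refused whole. The fingers move at their own pace and stop on an object; "force" is the grip in N (left out, the last holds). Time passes only in rows, so rows that do not move let the fingers close. It gives the time, the measured TCP pose, the force, the opening and the grip force at its end, in the units of the state.
- read_state(): the state, without advancing time (a new reading comes with each control period).
- camera(name): name is "side" or "top" or "wrist"; returns (picture, depth): 384x512x3 uint8, blue, green, red; 384x512 float32, m along the optical axis (not along the pixel's ray), 0 where there is no reading.
- calibration(name): a dict with "fx", "fy", "cx", "cy" (pixels), "view" (4x4, takes a point from world to camera coordinates). Camera axes: x right, y up, looking along -z (the intrinsics and any distortion apply to the point x, -y, -z); pixel columns grow to the right and rows downward; lengths in m; the calibration is good to about 2 mm. A picture is of the moment at which its call begins: read the wrist's pose just before it. calibration takes no time and is no camera call; for the wrist camera it gives the pose at the moment of the call.
- hand_in(): hands the job in; it is judged then, once.
The state is a dict: "t": time; "joint_pos": joint angles; "qvel": joint speeds; "joint_efforts": joint torques, N m; "tool_pos": TCP position; "ee_rot": TCP orientation; "contact_force": force on the tool from outside, world axes, zero at the start; "moment": the same for the moment, N m; "opening": finger opening in m; "gripper_force": force on a finger pad.
Only numpy, scipy, OpenCV 4.12 (cv2) and the standard library are available. Lean on these libraries where they do the work, as an engineer would, in place of code of your own. Each camera call takes 0.05 s, during which the arm holds its last target. There are 200 camera calls.

TASK

Take the bar with the orange handle out of the black tape holder and pass it through both rolls of blue tape where they stand in their wooden stand. Lift the two rolls off together on the bar, and put the bar back in the two forks of the holder just as it lay before, with both blue rolls hanging on it between the forks. Leave the roll of yellow tape standing where it is.

Things in the scene. Friction and masses are not known exactly. Their poses are not given: they have to be found in the camera images.
- spindle_handle (a point): Centre of the orange handle, 18 mm wide (x), 42 long (y), 26 high (z up), of a loose 100 g bar, 12 mm square; bar runs to -y, its tip 183 mm away. Lies level 120 mm above the desk in a fixed black holder: two 12 mm thick forks 43 and 155 mm (within 6) from here to -y, 100 mm apart inside, notch floors 16 mm wide, prongs flaring to 55 mm at 150 mm height. Handle sticks out past one end.
- blue_a_center (a point): Blue roll nearer the robot's left: rigid ring, outside 102, hole 76, width 24 mm, 60 g, loose, on edge in a fixed wooden stand. Point: hole centre, 91 mm above the desk; y: hole axis, within 12 degrees of world y. Stand 99 x 68 mm (68 along the axis), walls 62 mm high, below the path of a bar through the hole's middle. On the bar it hangs with this point 32 mm below the bar's middle.
- blue_b_center (a point): The other blue roll, of the same size, loose in the same stand and on the same axis as blue_a, centre 32 mm from it (the pair is 56 mm long over all). Point: centre of its hole, 91 mm above the desk; y: hole axis.
- yellow_center (a point): Yellow roll, not wanted: outside 102, hole 76, width 48 mm, loose, on edge in a second stand like that of the blue rolls. Point: centre of its hole, 91 mm above the desk; y: hole axis. The two stands may swap places.
There are look-alikes about, which are no part of the job. Leave any white look-alike of the part that bears blue_a_center alone.

How it is judged:
On the way:
1. both blue rolls are on the bar together and lifted clear of their stand (centres over 122 mm above the desk) (x of blue_a_center in the frame of spindle_handle between -0.036 and 0.036 m and z of blue_a_center in the frame of spindle_handle between -0.045 and 0.036 m and y of blue_a_center in the frame of spindle_handle between -0.175 and -0.03 m and x of blue_b_center in the frame of spindle_handle between -0.036 and 0.036 m and z of blue_b_center in the frame of spindle_handle between -0.045 and 0.036 m and y of blue_b_center in the frame of spindle_handle between -0.175 and -0.03 m and height (world z) of each of blue_a_center, blue_b_center above 0.122 m and distance of spindle_handle from where it was at the start of the episode above 0.03 m), for 0.2 s.
At the end, for the whole second after the job is handed in: The bar lies level (within 7 degrees) in both forks of the holder, its handle within 20 mm of where it was at the start; both blue rolls hang on it between the forks, their centres 75 to 105 mm above the desk; all is released and at rest, and the yellow roll has not been moved by more than 20 mm (distance of spindle_handle from where it was at the start of the episode below 0.02 m and angle between spindle_handle's own y axis and vertical between 1.45 and 1.69 rad and x of blue_a_center in the frame of spindle_handle between -0.036 and 0.036 m and z of blue_a_center in the frame of spindle_handle between -0.045 and 0.036 m and y of blue_a_center in the frame of spindle_handle between -0.155 and -0.043 m and height (world z) of blue_a_center between 0.075 and 0.105 m and linear speed of each of blue_a, blue_b below 0.05 m/s and x of blue_b_center in the frame of spindle_handle between -0.036 and 0.036 m and z of blue_b_center in the frame of spindle_handle between -0.045 and 0.036 m and y of blue_b_center in the frame of spindle_handle between -0.155 and -0.043 m and height (world z) of blue_b_center between 0.075 and 0.105 m and linear speed of spindle below 0.03 m/s); the robot touches nothing.
It fails at once if the roll of yellow tape is moved by more than 20 mm (distance of yellow_center from where it was at the start of the episode above 0.02 m).
It also fails if it takes over 61 s, if anything falls off the work surface, if the arm or the gripper's body presses on something with over 40 N, if the wrist force passes 120 N, or if a joint passes its speed limit or range.

## Working session

There is one attempt and no reset: what is moved stays moved. The work goes in short steps, Python scripts to look and compute and a tool call to move; the robot and the scene stay as the last step left them, time stands still between calls to the robot, and variables do not carry over. Pictures are saved under pics/ and viewed, at most 10 in all, crops included, and the job is handed in when it is done.

Besides the shell and the picture viewer there is one more tool, called after "Emit:" by a JSON object that holds its "fn" and its "kwargs". send_rows: Moves the arm, as the interface text tells. Its arguments: {"type":"object","properties":{"motion":{"type":"array"},"force":{"type":"number"}},"required":["motion"]}

```bash
mkdir -p pics; ls
python3 - <<'E'
from plant import *
import cv2,numpy as np
for n in ("top","side"):
    p,d=camera(n); np.savez(n+"0.npz",p=p,d=d,**{k:np.array(v) for k,v in calibration(n).items()})
    cv2.imwrite(f"pics/{n}0.png",p); print(n,calibration(n))
print(read_state())
E
```

```text
pics
top {'fx': 356.1412875812405, 'fy': 356.1412875812405, 'cx': 258.8522302069911, 'cy': 187.52620896118103, 'view': array([[-0.00717936, -0.99900937, -0.04391745,  0.09528145],
       [ 0.99021319, -0.01322387,  0.13893511, -0.55704849],
       [-0.13937824, -0.04249018,  0.98932719, -0.91959251],
       [ 0.        ,  0.        ,  0.        ,  1.        ]])}
side {'fx': 492.83370540359704, 'fy': 492.83370540359704, 'cx': 256.4995468557501, 'cy': 180.76713050167396, 'view': array([[ 0.99447242, -0.10424644, -0.01254114, -0.56398681],
       [ 0.07026134,  0.57194648,  0.81727631, -0.14282492],
       [-0.07802529, -0.81363991,  0.5761095 , -1.09383622],
       [ 0.        ,  0.        ,  0.        ,  1.        ]])}
{'t': 0.1, 'joint_pos': array([ 1.07530496e+00,  3.08934928e-01,  1.63503039e+00, -1.01819953e-05,
        1.19971297e+00, -6.96625044e-02]), 'qvel': array([ 0.00087443, -0.00156858, -0.00267074,  0.00049956,  0.00257815,
        0.00106518]), 'joint_efforts': array([-8.01792885e-04, -4.16410661e+01, -2.77644897e+01, -1.60064938e-04,
        4.01417768e-03, -1.60428948e-05]), 'tool_pos': array([0.25784515, 0.56856589, 0.24716505]), 'ee_rot': array([-2.86215201e-04,  2.11307492e-01,  9.77419079e-01, -1.00278010e-03]), 'contact_force': array([ 0.18140944,  0.34292874, -0.90667228]), 'moment': array([ 0.04330749,  0.01956602, -0.03484712]), 'gripper_force': 0.0, 'opening': 0.08558116062544492}
```

View pics/top0.png

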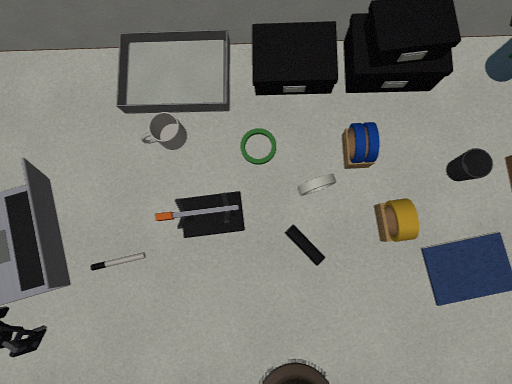

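View pics/side0.png

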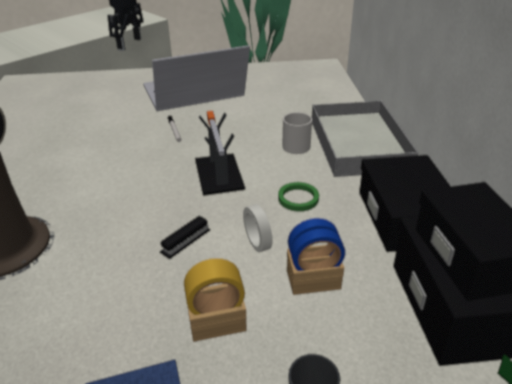

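The top view (+x up, +y left) shows the orange handle at (165,216) with the bar running right over the black holder. The blue pair is at (364,143), yellow at (400,220). Look-alikes are the white ring at (317,184) and the green ring at (258,146). The two blue rings in a wooden stand fit the description. Next I measure them.

```bash
cat > h.py <<'E'
import numpy as np,cv2
def pts(c,uv,d):
    V=np.array(c["view"]);x=(uv[:,0]-c["cx"])/c["fx"]*d;y=-(uv[:,1]-c["cy"])/c["fy"]*d
    return (np.c_[x,y,-d]-V[:3,3])@V[:3,:3]
def ray(c,uv):
    V=np.array(c["view"]);o=-V[:3,:3].T@V[:3,3]
    r=V[:3,:3].T@np.array([(uv[0]-c["cx"])/c["fx"],-(uv[1]-c["cy"])/c["fy"],-1]);return o,r/np.linalg.norm(r)
def mask(p,name):
    h=cv2.cvtColor(p,cv2.COLOR_BGR2HSV)
    lo,hi={"orange":((3,170,120),(14,255,255)),"blue":((105,170,60),(125,255,255)),"yellow":((18,150,90),(30,255,255))}[name]
    m=cv2.inRange(h,lo,hi); n,l,s,ce=cv2.connectedComponentsWithStats(m)
    return l,s,ce
def meas(p,d,c,name,minarea=25,zmin=0.04):
    l,s,ce=mask(p,name); out=[]
    for i in range(1,len(s)):
        if s[i,4]<minarea: continue
        v,u=np.nonzero((l==i)&(d>0)); P=pts(c,np.c_[u,v].astype(float),d[v,u]); 
        if np.median(P[:,2])<zmin: continue
        out.append((ce[i],P))
    return out
E
python3 - <<'E'
from h import *
np.set_printoptions(precision=4,suppress=True)
for n in("top","side"):
    f=np.load(n+"0.npz")
    for k in("orange","blue","yellow"):
        for ce,P in meas(f["p"],f["d"],f,k):
            print(n,k,ce,len(P),"med",np.median(P,0),"lo",np.percentile(P,3,axis=0),"hi",np.percentile(P,97,axis=0))
# rays for orange
c1,c2=[np.load(n+"0.npz") for n in("top","side")]
def cen(f):
    l,s,ce=mask(f["p"],"orange");i=1+np.argmax(s[1:,4]);return ce[i]
(o1,r1),(o2,r2)=ray(c1,cen(c1)),ray(c2,cen(c2))
t=np.linalg.lstsq(np.c_[r1,-r2],o2-o1,rcond=None)[0];a,b=o1+t[0]*r1,o2+t[1]*r2;print("tri",a,b)
# bar line in top: points with z .105-.14 near holder
f=c1;v,u=np.nonzero(f["d"]>0);P=pts(f,np.c_[u,v].astype(float),f["d"][v,u]);
br=f["p"][v,u].mean(1)
k=(P[:,2]>.1)&(P[:,2]<.14)&(u>172)&(u<245)&(v>195)&(v<230)&(br>90)
Q=P[k];print(len(Q),np.median(Q,0),np.polyfit(Q[:,1],Q[:,0],1),Q[:,1].min(),Q[:,1].max())
for n,box in(("top",(130,180,270,250)),("side",(180,95,260,200))):
    im=np.load(n+"0.npz")["p"][box[1]:box[3],box[0]:box[2]];cv2.imwrite(f"pics/c_{n}.png",cv2.resize(im,None,fx=5,fy=5))
a=cv2.resize(c1["p"][100:260,280:440],None,fx=2.5,fy=2.5);b=cv2.resize(c1["p"][180:250,140:260],(400,233));b=cv2.copyMakeBorder(b,0,167,0,0,0);cv2.imwrite("pics/crop.png",np.hstack([a,b]))
E
```

```text
top orange [163.3592 215.7573] 103 med [0.4781 0.3193 0.1343] lo [0.4708 0.3016 0.1314] hi [0.4874 0.3366 0.1369]
top blue [365.6264 141.9938] 797 med [ 0.652  -0.1807  0.135 ] lo [ 0.6152 -0.2042  0.0971] hi [ 0.7046 -0.1512  0.1436]
top yellow [405.194 219.288] 857 med [ 0.4648 -0.2605  0.1357] lo [ 0.4185 -0.285   0.1045] hi [ 0.5107 -0.2364  0.1433]
side orange [210.    114.931] 29 med [0.4772 0.3085 0.1311] lo [0.4717 0.2964 0.1276] hi [0.4829 0.3276 0.1334]
side blue [311.9258 235.9131] 1101 med [ 0.6494 -0.1918  0.1307] lo [ 0.6154 -0.21    0.0892] hi [ 0.7033 -0.1621  0.1399]
side yellow [211.1363 278.4982] 1418 med [ 0.4608 -0.2775  0.1304] lo [ 0.4209 -0.2931  0.0706] hi [ 0.5104 -0.2473  0.1402]
tri [0.4792 0.3217 0.1247] [0.4771 0.3216 0.1246]
314 [0.49   0.2209 0.1274] [-0.1102  0.5145] 0.13951302584087175 0.2977203009508065
```

View pics/crop.png

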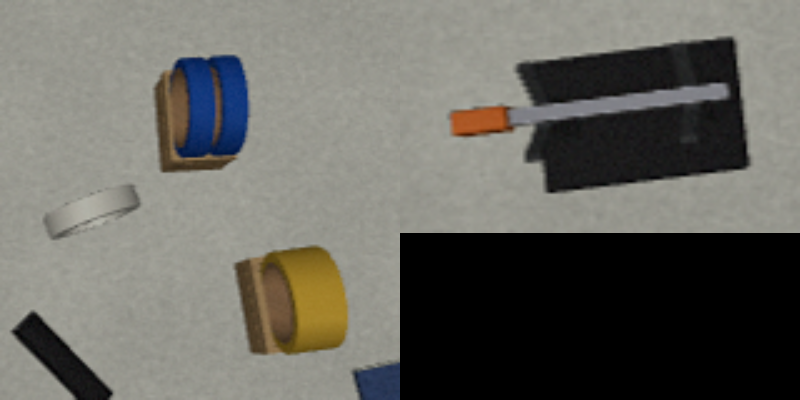

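The crop confirms the two narrow blue rings in their own stand, the single wide yellow roll, and the orange handle on the grey bar. Triangulation puts the handle at about (0.478, 0.321, 0.124), close to the 120 mm expected. I'll turn and move above the handle for a closer look.

Emit:
{"fn": "send_rows", "kwargs": {"motion": [0,0,0.115,0,0,0,85,0,0,0.115,0,0,0,85,0,0,0.115,0,0,0,85,0,0,0.115,0,0,0,85,0,0,0.115,0,0,0,85,0,0,0.115,0,0,0,85,0,0,0.115,0,0,0,85,0,0,0.115,0,0,0,85,0,0,0.115,0,0,0,85,0,0,0,-30,21,0,85,0,0,0,-30,21,0,85,0,0,0,-30,21,0,85,0,0,0,-30,21,0,85,0,0,0,-30,21,0,85,0,0,0,-30,21,0,85,0,0,0,-30,21,0,85,0,0,0,-30,21,0,85,0,0,0,-30,21,0,85,0,0,0,0,0,0,85], "force": 100}}

```text
t: 1.68
tool_pos: [0.4795, 0.3167, 0.248]
ee_rot: [0.002, 0.669, 0.743, -0.0]
contact_force: [0.1, 0.7, 0.8]
opening: 0.0848
gripper_force: 0.0
```

```bash
cat >> h.py <<'E'
from scipy.optimize import least_squares
def tool():
    from plant import read_state
    s=read_state();w,x,y,z=s["ee_rot"]
    from scipy.spatial.transform import Rotation as Ro
    return s,np.array(s["tool_pos"]),Ro.from_quat([x,y,z,w]).as_matrix()
E
python3 - <<'E'
from h import *
from plant import *
np.set_printoptions(precision=4,suppress=True)
s,T,R=tool();print(s["t"],T,R,s["joint_pos"])
c=calibration("wrist");p,d=camera("wrist");cv2.imwrite("pics/w1.png",p)
np.savez("w1.npz",p=p,d=d,**c)
print(c)
for ce,P in meas(p,d,c,"orange"): print(ce,len(P),np.median(P,0),P.min(0),P.max(0))
# blue cylinder fit from first pictures
A=[]
for n in("top","side"):
    f=np.load(n+"0.npz");l,s_,ce=mask(f["p"],"blue");
    Q=[q for _,q in meas(f["p"],f["d"],f,"blue",200)][0];A.append(Q)
for nm,Q in(("top",A[0]),("side",A[1]),("both",np.vstack(A))):
    Q=Q[Q[:,2]>.1]
    def f(q):
        x0,s,z0=q;n=np.hypot(1,s)
        return np.hypot((Q[:,0]-x0-s*(Q[:,1]+.18))/n,Q[:,2]-z0)-.051
    r=least_squares(f,[.65,0,.091],loss="soft_l1",f_scale=.002);print(nm,r.x,np.abs(r.fun).mean())
E
```

```text
1.6833 [0.4795 0.3167 0.248 ] [[-0.1044  0.9945  0.0022]
 [ 0.9945  0.1044 -0.003 ]
 [-0.0032  0.0019 -1.    ]] [ 0.5099  0.2121  1.7555 -0.004   1.1735  0.4068]
{'fx': 273.8034744330127, 'fy': 273.8034744330127, 'cx': 255.40411875777707, 'cy': 191.2592679010015, 'view': array([[ 0.9946,  0.1041,  0.0032, -0.5126],
       [-0.0992,  0.9564, -0.2746, -0.2185],
       [-0.0316,  0.2728,  0.9616, -0.4501],
       [ 0.    ,  0.    ,  0.    ,  1.    ]])}
[254.4712 188.3899] 710 [0.4807 0.3195 0.1341] [0.4718 0.2997 0.1318] [0.4904 0.3395 0.136 ]
top [ 0.6645 -0.0391  0.091 ] 0.0011689040461163572
side [ 0.6635 -0.0338  0.0872] 0.0017425399122547869
both [ 0.664  -0.0359  0.0888] 0.0019839018328671504
```

View pics/w1.png

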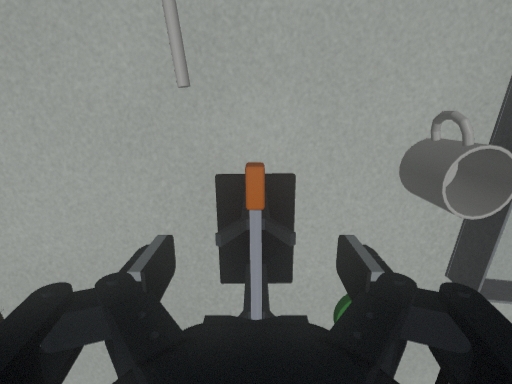

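The wrist picture shows the handle at (254,188) with its top at z=0.134 and the bar parallel to tool x, hanging in the holder's forks. I'll go down and grip.

Emit:
{"fn": "send_rows", "kwargs": {"motion": [0,0,0,3,1.5,30,85,0,0,0,0,0,30,60,0,0,0,0,0,30,50,0,0,0,0,0,20,50,0,0,0,0,0,12,50,0,0,0,0,0,7,50,0,0,0,0,0,0,50,0,0,0,0,0,0,50]}}

```text
t: 2.4
tool_pos: [0.4771, 0.3254, 0.1199]
ee_rot: [0.0, 0.667, 0.745, 0.001]
contact_force: [1.1, -0.1, 1.0]
opening: 0.0499
gripper_force: 0.0
```

Emit:
{"fn": "send_rows", "kwargs": {"motion": [0,0,0,0,0,0,10,0,0,0,0,0,0,10,0,0,0,0,0,0,10,0,0,0,0,0,0,10,0,0,0,0,0,0,10,0,0,0,0,0,0,10,0,0,0,0,0,0,10], "force": 100}}

```text
t: 2.98
tool_pos: [0.4779, 0.3254, 0.121]
ee_rot: [0.0, 0.667, 0.745, 0.001]
contact_force: [-0.7, 0.8, 6.6]
opening: 0.0164
gripper_force: 97.6
```

Emit:
{"fn": "send_rows", "kwargs": {"motion": [0,0,0,0,0,-10,10,0,0,0,0,0,-20,10,0,0,0,0,0,-25,10,0,0,0,0,0,-30,10,0,0,0,0,0,-30,10,0,0,0,0,0,-15,10,0,0,0,0,0,-10,10,0,0,0,-15,8,0,10,0,0,0,-30,16,0,10,0,0,0,-30,17,0,10,0,0,0,-30,17,0,10,0,0,0,-30,17,0,10,0,0,0,-30,17,0,10,0,0,0,-30,17,0,10,0,0,0,-30,17,0,10,0,0,0,-27,15,0,10,0,0,0,-15,8,0,10,0,0,0.073,0,0,0,10,0,0,0,0,0,0,10]}}

```text
t: 4.57
tool_pos: [0.6537, 0.0747, 0.2579]
ee_rot: [-0.001, 0.695, 0.719, -0.001]
contact_force: [0.4, 0.6, -1.7]
opening: 0.0165
gripper_force: 97.7
```

Run:
```python
from h import *
from plant import *
np.set_printoptions(precision=4,suppress=True)
s,T,R=tool();print(s["t"],T,R,s["opening"],s["contact_force"])
ims=[]
for n in("top","side","wrist"):
    c=calibration(n);p,d=camera(n);np.savez(n+"2.npz",p=p,d=d,**c);ims.append(p)
    for k in("orange","blue"):
      for ce,P in meas(p,d,c,k): print(n,k,ce,len(P),np.median(P,0),P.min(0),P.max(0))
cv2.imwrite("pics/v2.png",np.vstack([np.hstack([cv2.resize(ims[0][100:250,200:400],(400,300)),cv2.resize(ims[1][100:310,160:440],(400,300))]),np.hstack([cv2.resize(ims[2],(400,300)),np.zeros((300,400,3),np.uint8)])]))
```

```text
4.5667 [0.6537 0.0747 0.2579] [[-0.0335  0.9994 -0.0031]
 [ 0.9994  0.0335  0.0006]
 [ 0.0007 -0.003  -1.    ]] 0.016517743458613555 [ 0.364   0.5639 -1.7408]
top blue [365.6959 142.1539] 794 [ 0.6519 -0.1806  0.1352] [ 0.6128 -0.2069  0.0712] [ 0.7128 -0.1485  0.1458]
side orange [292.2456 106.7719] 57 [0.6525 0.0597 0.2676] [0.645  0.0468 0.2629] [0.6603 0.078  0.27  ]
side blue [311.9356 235.8911] 1100 [ 0.6493 -0.1919  0.1308] [ 0.613  -0.2119  0.0654] [ 0.7114 -0.1575  0.1427]
wrist orange [255.4458 274.3928] 2534 [0.6555 0.0716 0.2711] [0.6469 0.0487 0.2684] [0.6649 0.0907 0.2732]
```

View pics/v2.png

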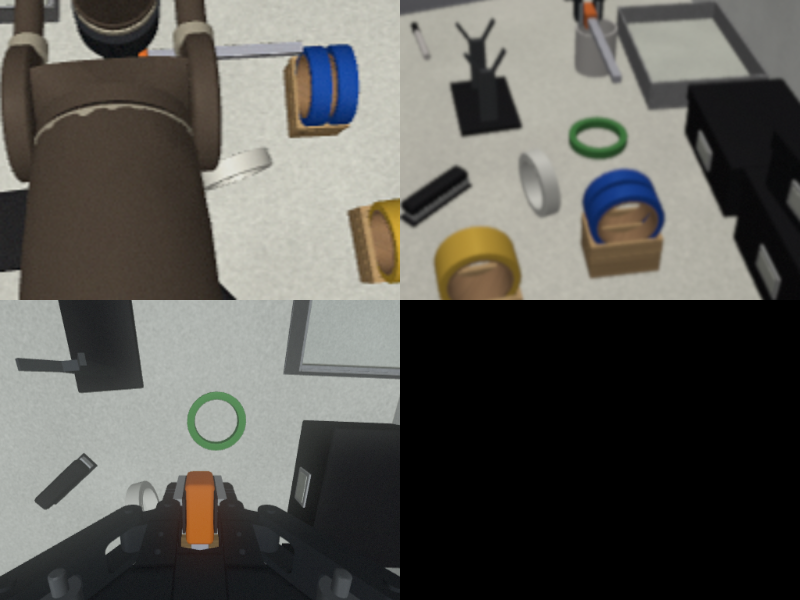

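The bar is held level and clear of everything; the blue pair stands ahead of its tip. I'll check the bar's direction and tip numerically.

Run:
```python
from h import *
np.set_printoptions(precision=4,suppress=True)
for n in("top","side"):
    f=np.load(n+"2.npz");v,u=np.nonzero(f["d"]>0);P=pts(f,np.c_[u,v].astype(float),f["d"][v,u])
    k=(P[:,2]>.235)&(P[:,2]<.285)&(abs(P[:,0]-.66)<.025)&(P[:,1]<.035)&(P[:,1]>-.16)
    Q=P[k];print(n,len(Q),Q[:,1].min(),"x fit",np.polyfit(Q[:,1],Q[:,0],1),"z fit",np.polyfit(Q[:,1],Q[:,2],1),np.median(Q,0))
```

```text
top 325 -0.11250959556802229 x fit [-0.0194  0.6566] z fit [0.0108 0.2633] [ 0.6573 -0.0641  0.2634]
side 341 -0.11611139558333843 x fit [-0.0436  0.6541] z fit [0.0109 0.2597] [ 0.656  -0.0552  0.2605]
```

Emit:
{"fn": "send_rows", "kwargs": {"motion": [0,0,0,0,3,15,10,0,0,0,0,0,28,10,0,0,0,0,0,30,10,0,0,0,0,0,30,10,0,0,0,0,0,30,10,0,0,0,0,0,20,10,0,0,0,0,0,10,10,0,0,0,-10,0,0,10,0,0,0,-15,0,0,10,0,0,0,-15,0,0,10,0,0,0,-15,0,0,10,0,0,0,0,0,0,10]}}

```text
t: 5.72
tool_pos: [0.6611, 0.0165, 0.0986]
ee_rot: [0.002, 0.695, 0.719, 0.001]
contact_force: [-0.3, -0.6, -1.0]
opening: 0.0162
gripper_force: 97.7
```

Run:
```python
from h import *
from plant import *
np.set_printoptions(precision=4,suppress=True)
s,T,R=tool();print(s["t"],T,R[:,0],s["contact_force"])
c=calibration("side");p,d=camera("side");np.savez("side3.npz",p=p,d=d,**c)
cv2.imwrite("pics/s3.png",cv2.resize(p[130:310,200:400],(800,600)[:1]+(600,) if 0 else (660,594)))
```

```text
5.7167 [0.6611 0.0165 0.0986] [-0.0339  0.9994 -0.0019] [-0.3281 -0.6129 -1.0328]
```

View pics/s3.png

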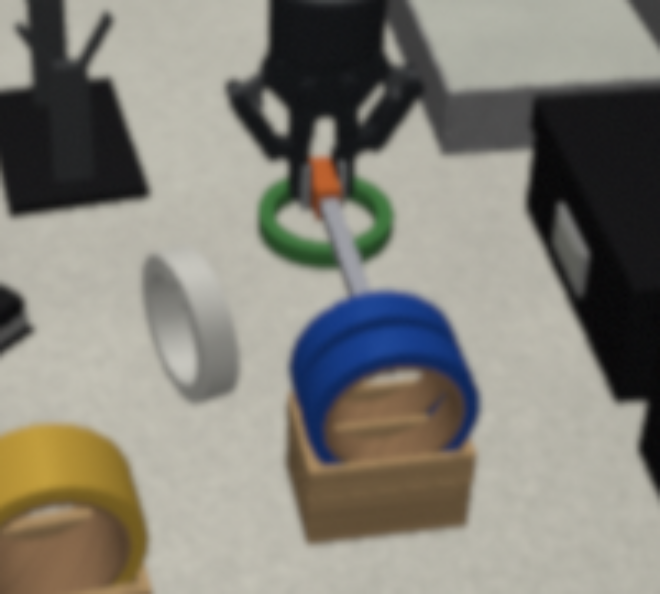

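The side view shows the bar aimed through the blue rings' hole, with the handle at (325,185) in the crop. Forces are near zero, so I insert the rest.

Emit:
{"fn": "send_rows", "kwargs": {"motion": [0,0,0,-10,0,0,10,0,0,0,-14,0,0,10,0,0,0,-14,0,0,10,0,0,0,-14,0,0,10,0,0,0,-14,0,0,10,0,0,0,-14,0,0,10,0,0,0,-10,0,0,10,0,0,0,-3,0,0,10,0,0,0,0,0,0,10]}}

```text
t: 6.52
tool_pos: [0.6627, -0.0734, 0.0962]
ee_rot: [-0.0, 0.695, 0.719, 0.0]
contact_force: [-0.2, 0.1, -0.7]
opening: 0.0167
gripper_force: 97.7
```

Run:
```python
from h import *
from plant import *
np.set_printoptions(precision=4,suppress=True)
s,T,R=tool();print(s["t"],T,s["contact_force"])
c=calibration("side");p,d=camera("side");np.savez("side4.npz",p=p,d=d,**c)
for k in("orange","blue"):
  for ce,P in meas(p,d,c,k,zmin=.06): print(k,ce,len(P),np.median(P,0),P.min(0),P.max(0))
cv2.imwrite("pics/s4.png",cv2.resize(p[130:310,200:400],(660,594)))
```

```text
6.5167 [ 0.6627 -0.0734  0.0962] [-0.1767  0.14   -0.7252]
orange [306.0361 209.6867] 83 [ 0.6614 -0.0879  0.106 ] [ 0.6545 -0.1024  0.1002] [ 0.6695 -0.0658  0.11  ]
blue [311.913  235.8132] 1099 [ 0.6493 -0.192   0.131 ] [ 0.6133 -0.2129  0.0638] [ 0.7102 -0.1559  0.143 ]
```

View pics/s4.png

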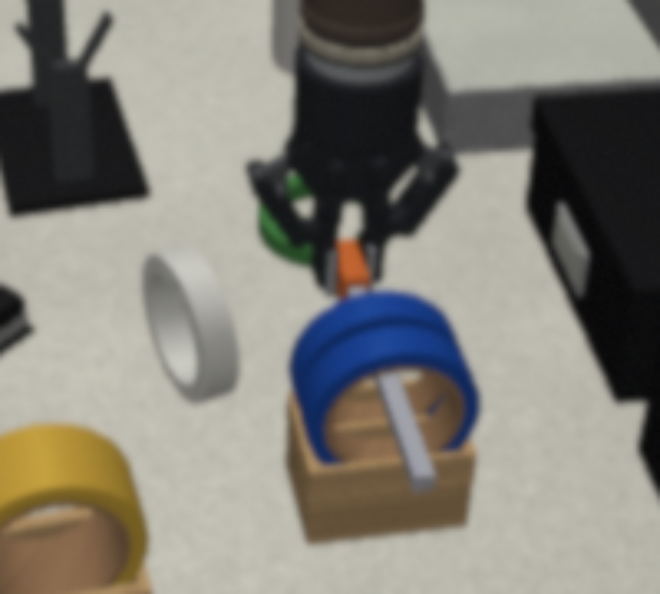

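The bar passes through both rings, with its tip out front at (425,480). Now I lift gently.

Emit:
{"fn": "send_rows", "kwargs": {"motion": [0,0,0,0,0,-10,10,0,0,0,0,0,-8,10,0,0,0,0,0,-5,10,0,0,0,0,0,-5,10,0,0,0,0,0,-5,10,0,0,0,0,0,-5,10,0,0,0,0,0,-7,10,0,0,0,0,0,-9,10,0,0,0,0,0,-12,10,0,0,0,0,0,-14,10,0,0,0,0,0,-14,10,0,0,0,0,0,-14,10,0,0,0,0,0,-14,10,0,0,0,0,0,-14,10,0,0,0,0,0,-12,10,0,0,0,0,0,-9,10,0,0,0,0,0,-6,10,0,0,0,0,0,-3,10,0,0,0,0,0,0,10,0,0,0,0,0,0,10]}}

```text
t: 8.23
tool_pos: [0.6623, -0.072, 0.2616]
ee_rot: [-0.001, 0.694, 0.72, -0.0]
contact_force: [0.2, 0.3, -3.0]
opening: 0.0165
gripper_force: 97.7
```

Run:
```python
from h import *
from plant import *
np.set_printoptions(precision=4,suppress=True)
s,T,R=tool();print(s["t"],T,R[:,0],s["contact_force"],s["opening"])
ims=[]
for n in("side","top"):
    c=calibration(n);p,d=camera(n);np.savez(n+"5.npz",p=p,d=d,**c);ims.append(p)
    for k in("orange","blue"):
      for ce,P in meas(p,d,c,k,zmin=.06): print(n,k,ce,len(P),np.median(P,0),P.min(0),P.max(0))
    v,u=np.nonzero(d>0);P=pts(c,np.c_[u,v].astype(float),d[v,u])
    k=(P[:,2]>.225)&(P[:,2]<.285)&(abs(P[:,0]-.668)<.02)&(P[:,1]<-.215)&(P[:,1]>-.3);Q=P[k]
    if len(Q)>9: print(n,len(Q),Q[:,1].min(),np.median(Q,0),np.polyfit(Q[:,1],Q[:,2],1))
cv2.imwrite("pics/s5.png",np.hstack([cv2.resize(ims[0][60:310,180:400],(400,455)),cv2.resize(ims[1][90:200,280:400],(400,455))]))
```

```text
8.2333 [ 0.6623 -0.072   0.2616] [-0.037   0.9993  0.0003] [ 0.2027  0.2909 -3.0182] 0.016548184641432144
side orange [310.0337 140.0562] 89 [ 0.6621 -0.0869  0.2713] [ 0.6541 -0.1003  0.2669] [ 0.67   -0.0651  0.2737]
side blue [315.0077 177.3179] 1292 [ 0.6458 -0.1954  0.2673] [ 0.6114 -0.2128  0.1849] [ 0.7106 -0.156   0.2792]
side 207 -0.26401045429991027 [ 0.6666 -0.2447  0.2638] [0.0503 0.2744]
top blue [381.8446 110.3258] 397 [ 0.6837 -0.1818  0.2747] [ 0.5634 -0.2045  0.2207] [ 0.7086 -0.091   0.5954]
```

View pics/s5.png

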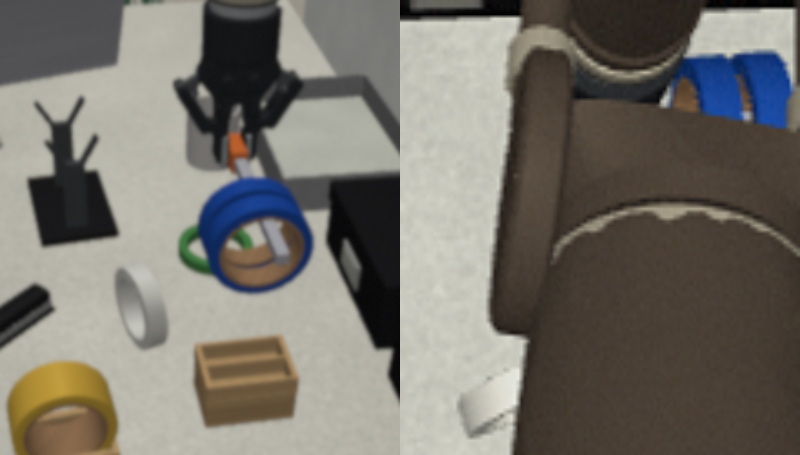

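Both rolls hang on the bar clear of the empty stand, and the bar is near level. I carry it back toward the holder gently.

Emit:
{"fn": "send_rows", "kwargs": {"motion": [0,0,0,8,-3,-2,10,0,0,0,14,-6,-4,10,0,0,0,20,-8,-4,10,0,0,0,24,-10,-2,10,0,0,0,26,-11,0,10,0,0,0,26,-11,0,10,0,0,0,26,-11,0,10,0,0,0,26,-11,0,10,0,0,0,26,-11,0,10,0,0,0,26,-11,0,10,0,0,0,26,-11,0,10,0,0,0,26,-11,0,10,0,0,0,26,-11,0,10,0,0,0,26,-11,0,10,0,0,0,24,-10,0,10,0,0,0,20,-8,0,10,0,0,0,14,-6,0,10,0,0,0,8,-3,0,10,0,0,-0.036,0,0,0,10,0,0,-0.037,0,0,0,10]}}

```text
t: 10.0
tool_pos: [0.4832, 0.3146, 0.2745]
ee_rot: [0.0, 0.666, 0.746, 0.0]
contact_force: [-0.1, -1.1, -1.6]
opening: 0.0168
gripper_force: 97.7
```

Emit:
{"fn": "send_rows", "kwargs": {"motion": [0,0,0,0,0,0,10,0,0,0,0,0,0,10,0,0,0,0,0,0,10]}}

```text
t: 10.25
tool_pos: [0.4841, 0.3134, 0.2744]
ee_rot: [-0.0, 0.668, 0.745, -0.0]
contact_force: [0.3, 0.6, -2.1]
opening: 0.0169
gripper_force: 97.7
```

```bash
cat > look.py <<'E'
from h import *
from plant import *
import sys
np.set_printoptions(precision=4,suppress=True)
s,T,R=tool();print(s["t"],T,R[:,0],R[:,1],s["contact_force"],s["opening"])
for n in("side","top","wrist"):
    c=calibration(n);p,d=camera(n);np.savez(n+sys.argv[1]+".npz",p=p,d=d,**c)
    for k in("orange","blue"):
      for ce,P in meas(p,d,c,k,zmin=.03):
        P=P[P[:,2]<.32]; print(n,k,ce,len(P),np.median(P,0),P.min(0),P.max(0))
    h=cv2.cvtColor(p,cv2.COLOR_BGR2HSV)
    v,u=np.nonzero((d>0)&(h[...,1]<60)&(h[...,2]>90));P=pts(c,np.c_[u,v].astype(float),d[v,u]);zt=T[2]
    k=(abs(P[:,2]-zt)<.025)&(abs(P[:,0]-(T[0]+(T[1]-P[:,1])*.105))<.02)&(P[:,1]<T[1]-.03)&(P[:,1]>T[1]-.21);Q=P[k]
    if len(Q)>9: print(n,"bar",len(Q),Q[:,1].min(),np.median(Q,0),"x",np.polyfit(Q[:,1]-T[1],Q[:,0],1),"z",np.polyfit(Q[:,1]-T[1],Q[:,2],1))
E
python3 look.py 6
python3 - <<'E'
import numpy as np,cv2
a,b=[np.load(n+"6.npz")["p"] for n in("side","top")]
cv2.imwrite("pics/v6.png",np.hstack([cv2.resize(a[20:220,130:330],(400,400)),cv2.resize(b[140:280,120:260],(400,400))]))
E
```

```text
10.25 [0.4841 0.3134 0.2744] [-0.1088  0.9941 -0.    ] [ 0.9941  0.1088 -0.0001] [ 0.2936  0.5699 -2.1418] 0.01685360712238475
side orange [209.075  61.   ] 40 [0.4847 0.2957 0.2839] [0.4774 0.2846 0.2801] [0.492  0.3206 0.2868]
side blue [210.7721  82.3446] 530 [0.4822 0.1845 0.2807] [0.4427 0.169  0.212 ] [0.5393 0.2262 0.2918]
side bar 102 0.12079347035663043 [0.5006 0.1523 0.2769] x [-0.1139  0.4824] z [0.015  0.2782]
top orange [148.9135 207.5288] 103 [0.4849 0.3002 0.2876] [0.4785 0.288  0.2846] [0.4947 0.3168 0.2909]
top blue [196.8707 206.4114] 1142 [0.4855 0.2073 0.2864] [0.4411 0.1731 0.0131] [0.5417 0.2537 0.296 ]
top bar 310 0.1257890733675379 [0.4967 0.1783 0.2804] x [-0.1084  0.4845] z [0.0021 0.2806]
wrist orange [255.4965 273.3292] 2577 [0.4868 0.3095 0.2871] [0.4766 0.2866 0.2837] [0.497  0.3282 0.2889]
wrist bar 137 0.27727175189119574 [0.4899 0.28   0.2803] x [0.5368 0.5079] z [0.1259 0.2845]
```

View pics/v6.png

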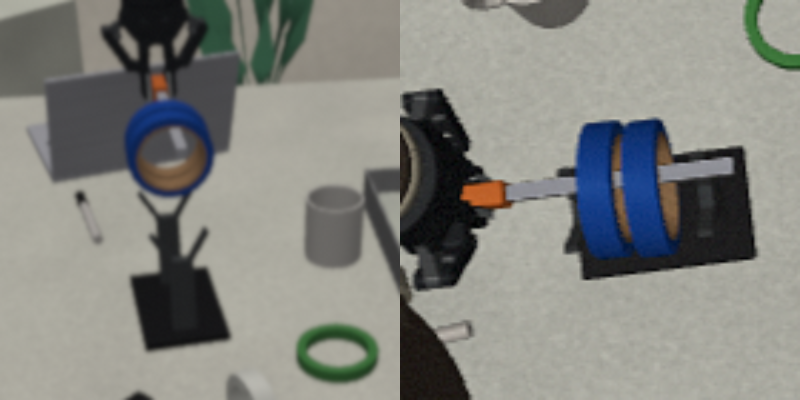

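The rolls hang together mid-bar above the holder (top crop, x 580–680). I'll locate the forks along the bar from the earlier pictures.

Run:
```python
from h import *
np.set_printoptions(precision=4,suppress=True)
H=np.array([.480,.3195]);e=np.array([-.109,.994]);g=np.array([.994,.109])
for n in("top0","side0","w1","side2","top2","top6","side6"):
    f=np.load(n+".npz");h=cv2.cvtColor(f["p"],cv2.COLOR_BGR2HSV)
    v,u=np.nonzero((f["d"]>0)&(h[...,2]<85));P=pts(f,np.c_[u,v].astype(float),f["d"][v,u])
    s=(P[:,:2]-H)@e;w=(P[:,:2]-H)@g
    k=(P[:,2]>.11)&(P[:,2]<.16)&(abs(w)<.04)&(s>-.2)&(s<-.02)
    for nm,q in(("near",k&(s>-.1)),("far",k&(s<-.1))):
        if q.sum()>5: print(n,nm,q.sum(),np.percentile(s[q],[10,50,90]),"w",w[q].min(),w[q].max(),"z",P[q,2].max())
```

```text
top0 near 140 [-0.0473 -0.0434 -0.0377] w -0.03653726147873124 0.033626817572987834 z 0.15391616117561646
top0 far 153 [-0.1588 -0.1533 -0.1474] w -0.03615878005179044 0.03464171941267727 z 0.1548426848809891
side0 near 66 [-0.0513 -0.0482 -0.0447] w -0.03393173690701771 0.031090011248375796 z 0.14829225698765486
side0 far 103 [-0.1637 -0.1593 -0.1536] w -0.03359616894919568 0.03206430070872275 z 0.14825519886083605
w1 near 1034 [-0.0474 -0.0409 -0.0369] w -0.034467477349250014 0.03695189440820799 z 0.1531480198860161
w1 far 194 [-0.1546 -0.1492 -0.1484] w -0.01837740197368999 0.021316266062202858 z 0.1273957333755561
side2 near 75 [-0.0516 -0.0481 -0.0439] w -0.034213012383780335 0.0305829939517877 z 0.15198409859998588
side2 far 112 [-0.1628 -0.1596 -0.1539] w -0.03334675891948009 0.029926340509218493 z 0.1499005443754449
top2 near 142 [-0.0471 -0.0434 -0.0387] w -0.03471410223397031 0.03307160346248278 z 0.15391296729056206
top6 near 79 [-0.0466 -0.0417 -0.0378] w -0.03653859798736632 0.03358257831276579 z 0.1534419654299554
top6 far 126 [-0.1586 -0.1537 -0.1485] w -0.03621511262365216 0.034414072035357686 z 0.15537064707109902
side6 near 68 [-0.0512 -0.0482 -0.0442] w -0.034089188830226304 0.028059717366929072 z 0.1498963709704157
side6 far 115 [-0.1625 -0.1597 -0.1533] w -0.03320799571398109 0.032140734761619626 z 0.1505140277122526
```

Emit:
{"fn": "send_rows", "kwargs": {"motion": [0,0,0,4,-1,0,10,0,0,0,8,-3,0,10,0,0,0,5,-1,0,10,0,0,0,0,0,0,10,0,0,0,0,0,0,10,0,0,0,0,0,0,10,0,0,0,0,0,0,10,0,0,0,0,0,0,10]}}

```text
t: 11.07
tool_pos: [0.4775, 0.3298, 0.2742]
ee_rot: [-0.0, 0.667, 0.745, -0.0]
contact_force: [-0.4, -0.0, -2.4]
opening: 0.0164
gripper_force: 97.7
```

```bash
python3 look.py 7
```

```text
11.0667 [0.4775 0.3298 0.2742] [-0.1096  0.994  -0.0002] [ 0.994   0.1096 -0.0002] [-0.4216 -0.0267 -2.4497] 0.016406496588644917
side orange [206.3714  58.8857] 35 [0.4779 0.3129 0.2838] [0.4724 0.2991 0.2805] [0.4852 0.3366 0.2859]
side blue [208.3728  79.7981] 512 [0.4777 0.201  0.2803] [0.4378 0.1839 0.2091] [0.5335 0.2445 0.2914]
side bar 92 0.14004663466777872 [0.4934 0.169  0.2764] x [-0.1069  0.477 ] z [0.0085 0.277 ]
top orange [140.3214 210.8393] 110 [0.4789 0.3172 0.2872] [0.4708 0.3036 0.2842] [0.4871 0.335  0.2895]
top blue [189.0179 208.941 ] 1116 [0.4814 0.2207 0.2863] [0.4349 0.1899 0.2215] [0.5367 0.2521 0.2966]
top bar 313 0.14219567570547625 [0.4901 0.2225 0.2804] x [-0.11    0.4777] z [0.0028 0.2807]
wrist orange [255.4936 273.3395] 2573 [0.4801 0.3259 0.2871] [0.4702 0.3023 0.284 ] [0.4902 0.3449 0.2889]
wrist bar 137 0.29345368288032586 [0.4833 0.2963 0.2802] x [0.6018 0.5034] z [0.1429 0.285 ]
```

Aligned with the original bar line to within 1 mm. Lowering.

Emit:
{"fn": "send_rows", "kwargs": {"motion": [0,0,0,0,0,6,10,0,0,0,0,0,10,10,0,0,0,0,0,12,10,0,0,0,0,0,12,10,0,0,0,0,0,12,10,0,0,0,0,0,12,10,0,0,0,0,0,12,10,0,0,0,0,0,12,10,0,0,0,0,0,12,10,0,0,0,0,0,10,10,0,0,0,0,0,8,10,0,0,0,0,0,0,10,0,0,0,0,0,0,10]}}

```text
t: 12.3
tool_pos: [0.4773, 0.3298, 0.1557]
ee_rot: [-0.0, 0.667, 0.745, -0.0]
contact_force: [1.0, -0.1, -2.0]
opening: 0.0165
gripper_force: 97.7
```

```bash
python3 look.py 8
```

```text
12.3 [0.4773 0.3298 0.1557] [-0.1098  0.994  -0.0004] [ 0.994   0.1098 -0.0009] [ 1.0033 -0.138  -1.966 ] 0.01645635020419838
side orange [209.4359 102.2051] 39 [0.4775 0.3131 0.1652] [0.4714 0.3007 0.1625] [0.485  0.3365 0.168 ]
side blue [210.7564 123.4246] 430 [0.4763 0.2035 0.1636] [0.4379 0.1853 0.1038] [0.5292 0.2404 0.1742]
side bar 114 0.1382457215710582 [0.4935 0.1737 0.1581] x [-0.1029  0.4782] z [0.023  0.1606]
top orange [160.     214.4583] 71 [0.4784 0.3157 0.1694] [0.4712 0.3036 0.1647] [0.4876 0.3284 0.174 ]
top blue [200.4184 213.6147] 843 [0.4793 0.2245 0.1686] [0.4339 0.1901 0.105 ] [0.5345 0.2533 0.1793]
top bar 230 0.14289498440480225 [0.4899 0.2067 0.1624] x [-0.117   0.4771] z [-0.0001  0.1623]
wrist orange [255.4876 273.3514] 2567 [0.4806 0.3262 0.1698] [0.4707 0.304  0.1669] [0.491  0.3453 0.1718]
wrist bar 136 0.2941120454564689 [0.4838 0.297  0.1629] x [0.62   0.5042] z [0.2026 0.1696]
```

Emit:
{"fn": "send_rows", "kwargs": {"motion": [0,0,0,0,0,6,10,0,0,0,0,0,8,10,0,0,0,0,0,8,10,0,0,0,0,0,6,10,0,0,0,0,0,4,10,0,0,0,0,0,2,10,0,0,0,0,0,0,10,0,0,0,0,0,0,10]}}

```text
t: 13.12
tool_pos: [0.4777, 0.33, 0.1222]
ee_rot: [0.0, 0.667, 0.745, 0.0]
contact_force: [0.9, 0.5, -2.2]
opening: 0.0165
gripper_force: 97.8
```

```bash
python3 look.py 9
```

```text
13.1167 [0.4777 0.33   0.1222] [-0.1098  0.994   0.0001] [0.994  0.1098 0.0003] [ 0.8757  0.5497 -2.1762] 0.01648369389613808
side orange [210.3143 113.7143] 35 [0.4777 0.3124 0.1323] [0.4718 0.2992 0.1286] [0.4854 0.3339 0.1352]
side blue [210.3843 136.9954] 430 [0.4722 0.2054 0.1305] [0.4394 0.1671 0.0079] [0.5224 0.2572 0.149 ]
side bar 116 0.13961237402130366 [0.4939 0.1765 0.1246] x [-0.0993  0.48  ] z [0.0088 0.1252]
top orange [164.6984 215.2381] 63 [0.4803 0.3143 0.1353] [0.4729 0.3042 0.1309] [0.4876 0.3281 0.1392]
top blue [203.2554 213.4968] 782 [0.4816 0.2242 0.1346] [0.4343 0.1908 0.0484] [0.5364 0.2708 0.1449]
top bar 223 0.14277449003857748 [0.49   0.2231 0.1284] x [-0.1165  0.4772] z [-0.0021  0.1278]
wrist orange [255.488  273.2937] 2561 [0.4803 0.3263 0.1354] [0.4705 0.3038 0.1322] [0.4907 0.3454 0.1374]
wrist bar 138 0.29380095933991685 [0.4835 0.2968 0.1285] x [0.6068 0.5037] z [0.1371 0.1331]
```

Emit:
{"fn": "send_rows", "kwargs": {"motion": [0,0,0,0,0,1,10,0,0,0,0,0,1,10,0,0,0,0,0,0,10,0,0,0,0,0,0,10]}}

```text
t: 13.6
tool_pos: [0.4779, 0.3301, 0.1211]
ee_rot: [0.0, 0.667, 0.745, 0.0]
contact_force: [-0.8, -1.0, 3.4]
opening: 0.0163
gripper_force: 98.5
```

Contact force now pushes up, so the bar rests in the notches. Next I release.

Emit:
{"fn": "send_rows", "kwargs": {"motion": [0,0,0,0,0,0,22,0,0,0,0,0,0,30,0,0,0,0,0,0,45,0,0,0,0,0,0,55,0,0,0,0,0,0,55,0,0,0,0,0,0,55], "force": 30}}

```text
t: 14.1
tool_pos: [0.4775, 0.3299, 0.1202]
ee_rot: [0.0, 0.667, 0.745, -0.0]
contact_force: [0.1, -0.5, -1.2]
opening: 0.0551
gripper_force: 0.0
```

Emit:
{"fn": "send_rows", "kwargs": {"motion": [0,0,0,0,0,-5,55,0,0,0,0,0,-10,55,0,0,0,0,0,-20,55,0,0,0,0,0,-25,55,0,0,0,0,0,-30,55,0,0,0,0,0,-30,55,0,0,0,0,0,-15,55,0,0,0,10,0,0,55,0,0,0,25,0,0,55,0,0,0,30,0,0,55,0,0,0,30,0,0,55,0,0,0,20,0,0,55,0,0,0,0,0,0,55,0,0,0,0,0,0,55,0,0,0,0,0,0,55,0,0,0,0,0,0,55]}}

```text
t: 15.43
tool_pos: [0.4647, 0.4432, 0.2547]
ee_rot: [0.0, 0.667, 0.745, -0.001]
contact_force: [-0.3, 0.2, -0.4]
opening: 0.0547
gripper_force: 0.0
```

```bash
python3 look.py 10
python3 - <<'E'
import numpy as np,cv2
from h import *
a,b=[np.load(n+"10.npz")["p"] for n in("side","top")]
cv2.imwrite("pics/v10.png",np.hstack([cv2.resize(a[60:220,130:330],(400,320)),cv2.resize(b[150:278,120:280],(400,320))]))
f=np.load("top10.npz");print([ (ce,np.median(P,0)) for ce,P in meas(f["p"],f["d"],f,"yellow")])
E
```

```text
15.4333 [0.4647 0.4432 0.2547] [-0.1091  0.994  -0.0011] [ 0.994   0.1091 -0.001 ] [-0.3137  0.1803 -0.4394] 0.05465040679364791
side orange [209.8889 114.1852] 27 [0.4772 0.313  0.131 ] [0.4717 0.3019 0.1283] [0.4828 0.3278 0.1343]
side blue [210.4306 137.4682] 424 [0.4727 0.205  0.1299] [0.4355 0.1671 0.0097] [0.5225 0.287  0.149 ]
top orange [161.5189 215.7925] 106 [0.4781 0.3232 0.1344] [0.4706 0.305  0.1312] [0.4878 0.3419 0.1375]
top blue [209.9973 213.0538] 372 [0.4837 0.2051 0.1332] [0.4389 0.1907 0.0668] [0.5363 0.2241 0.1438]
top blue [196.7033 214.5857] 390 [0.4793 0.2379 0.1339] [0.4343 0.2236 0.0944] [0.5319 0.2542 0.1435]
wrist orange [255.78   296.9234] 509 [0.4803 0.3267 0.1341] [0.4704 0.3044 0.1304] [0.4903 0.3449 0.1361]
wrist blue [226.3846 311.    ] 25 [0.4488 0.2465 0.0631] [0.4416 0.2455 0.0545] [0.4531 0.2476 0.0688]
wrist blue [279.0714 310.5357] 28 [0.5217 0.2528 0.0608] [0.513  0.2517 0.0525] [0.5276 0.2539 0.067 ]
[(array([405.38561321, 219.06367925]), array([ 0.46484047, -0.26067961,  0.13577442]))]
```

View pics/v10.png

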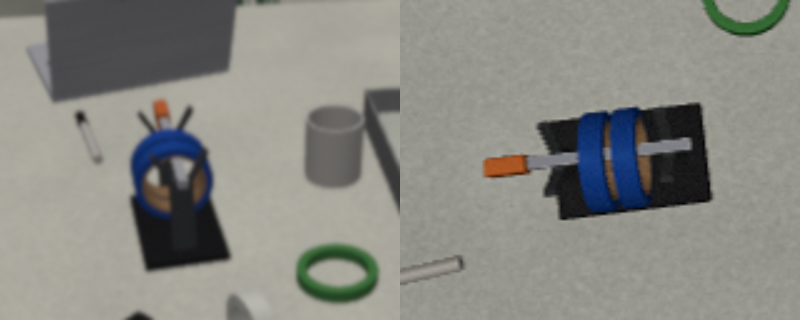

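The bar lies level in both forks with the handle at (505,166) in the crop, about 4 mm from its start. Both blue rolls hang between the forks at x 580–655, and yellow hasn't moved. I'll let it settle for a moment, then hand in.

Emit:
{"fn": "send_rows", "kwargs": {"motion": [0,0,0,0,0,0,55,0,0,0,0,0,0,55,0,0,0,0,0,0,55,0,0,0,0,0,0,55,0,0,0,0,0,0,55,0,0,0,0,0,0,55,0,0,0,0,0,0,55,0,0,0,0,0,0,55,0,0,0,0,0,0,55,0,0,0,0,0,0,55,0,0,0,0,0,0,55,0,0,0,0,0,0,55]}}

```text
t: 16.58
tool_pos: [0.4649, 0.4442, 0.2553]
ee_rot: [0.0, 0.667, 0.745, -0.0]
contact_force: [-0.3, -0.0, -0.3]
opening: 0.0548
gripper_force: 0.0
```

```bash
python3 look.py 11 | grep -E "top|wrist o"; python3 -c "
from plant import hand_in; print(hand_in())"
```

```text
top orange [161.5888 215.7664] 106 [0.4781 0.3228 0.1342] [0.4707 0.3049 0.1314] [0.4878 0.3426 0.1379]
top blue [209.9462 212.879 ] 371 [0.4837 0.2051 0.1335] [0.4389 0.1907 0.0915] [0.5367 0.2226 0.1457]
top blue [196.7513 214.6256] 390 [0.4793 0.2377 0.1338] [0.4343 0.2232 0.0953] [0.532  0.2536 0.1441]
wrist orange [255.5885 298.0231] 518 [0.4802 0.3264 0.1341] [0.4706 0.3041 0.1311] [0.4904 0.3452 0.1362]
the job is handed in; nothing more can be done
None
```

The job is handed in: the bar is back in both forks, about 4 mm from where it lay, with both blue rolls hanging between them and the yellow roll unmoved, at about 17 s of the 61 s allowed; the hand-in returned no verdict.

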